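# Slide the biscuit tin between the pot and the plates

## Robot

A 6-joint arm with a two-finger parallel gripper is mounted at the origin on the work surface. World frame = base frame: x ahead of the robot, y to its left, z up, the work surface at z = 0. Lengths are in mm, angles in rad, forces in N, time in s.
With the tool pointing down it reaches from about 350 to 775 mm from the base axis. Payload 7.3 kg.
Tool frame: the origin (TCP) lies midway between the tips of the shut fingers; the grasp point (between the pads) lies 19 mm behind it; z points along the fingers, y is the direction in which the jaws open and shut (so a half turn about z gives the same grasp; the last joint's range is limited). The gripper opens to 92 mm and grips with 3 to 60 N. Pads are 19 mm wide; open, the fingers measure 130 mm over their backs; the gripper's body (75 mm by 190 mm) begins 47 mm behind the grasp point.
Start: joints at [-1.404, 0.342, 1.524, -0, 1.275, -0.146], TCP at [161.578, -499.537, 226.741] pointing down, gripper open.
Joint ranges: [-2.53, 2.53], [-0.77, 2.02], [0.04, 2.7], [-1, 4.14], [0.28, 2.66], [-3.11, 3.11]. Speed limits (rad/s): [2.57, 2.57, 3.14, 3.14, 3.14, 3.14].

## Interface

Orientations are given as [roll, pitch, yaw] about the fixed x, y, z axes, in that order (R = Rz(yaw) Ry(pitch) Rx(roll)).
In Python, from plant import sensors, imaging, ticket gives the robot as it stands. The module is installed in compiled form; this text tells all that it offers.
- The arm moves only by the tool arm_command, never from a script. Its argument "increments" is one flat list of numbers, 5 for each row, row after row: the closure, from 0 (fully open) to 1 (shut), then the shift along the tool's x, y, z in mm, then the turn about the tool's z in degrees. In form: [hand, dx, dy, dz, spin, hand, dx, dy, dz, spin, ...]. A call has 1 to 20 rows; each row is the pose to reach, as a shift and turn from the pose commanded when the call began, along the tool's axes at that moment; what a row does not reach only later rows make up. A row lasts 1/8 s, in which the tool goes at most 62.5 mm and 10.7 degrees, less where a joint would pass 70% of its speed; a pose out of reach is approached as far as the arm can. A call with a gripper value outside its range is refused whole. The fingers move at their own pace and stop on an object; the grip force is fixed at half the most. Time passes only in rows, so rows that repeat a pose let the fingers close. It gives the time, the measured TCP pose, the force and the opening at its end, in the units of the state.
- sensors.get_obs(): the state, without advancing time (a new reading comes with each control period).
- imaging.capture(name): name is "scene" or "top" or "wrist"; returns the picture (384x512x3 uint8, blue, green, red); there is no depth.
- imaging.calibration(name): a dict with "fx", "fy", "cx", "cy" (pixels), "world_to_cam" (4x4, takes a point from world to camera coordinates); the wrist camera has in their place "hand_eye" (4x4, takes a point from camera to tool coordinates, whose origin is the TCP and whose axes are the flange's). Camera axes: x right, y down, z forward; pixel columns grow to the right and rows downward; lengths in mm; the calibration is good to about 2 mm. A picture is of the moment at which its call begins: read the wrist's pose just before it. calibration takes no time and is no camera call.
- ticket.close_job(): hands the job in, once; it reports no verdict.
The state is a dict: "time": time; "joint_positions": joint angles; "dq": joint speeds; "tau": joint torques, N m; "tool_pos": TCP position; "tcp_rot": TCP orientation; "contact_force": force on the tool from outside, world axes, zero at the start; "moment": the same for the moment, N m; "grip_width": finger opening in mm.
Only numpy, scipy, OpenCV 4.12 (cv2) and the standard library are available. Lean on these libraries where they do the work, as an engineer would, in place of code of your own. Each camera call takes 0.05 s, during which the arm holds its last target. There are 200 camera calls.

## Task

Set the worktop ready for tea: push the blue biscuit tin along the worktop, through the narrow gap between the yellow pot and the stack of plates, and leave it lying flat and wholly on the green mat on the other side. Only push it with the fingers; do not lift, tip or carry it, do not take it round the outside of the pot or the plates, and leave the other kitchen things where they stand.

Things in the scene. Friction and masses are not known exactly. Their poses are not given: they have to be found in the camera images.
- tin: blue biscuit tin with brass bands and a white panel on its lid: a plain upright-sided box 92 mm along its x, 110 mm along its y, 45 mm high, about 0.4 kg, loose, sliding on the worktop. Too wide to grip. Origin at the centre of its underside, z up. It starts on the rust mat, its long (y) side within about 26 degrees of the passage, up to 40 mm off the passage line; it fits through the gap only narrow end first (its y along the passage)
- pot: squat round yellow stoneware pot with red bands, 96 mm across, 50 mm high, fixed. Origin at the centre of its underside
- plates: stack of small green and yellow plates, 120 mm across, 45 mm high, fixed; it acts as an upright-sided cylinder. Origin at the centre of its underside
- gap (a point): point on the worktop in the middle of the 100 mm wide gap between the pot and the plates. Its x axis points from the pot to the plates, its y axis along the passage through the gap, z up
- green_mat: dark green place mat, 160 mm along its x (the gap's x), 180 mm along its y (along the passage), only 1 mm thick and no hindrance to sliding; fixed flat on the worktop, centred on the passage, 175 mm from the gap's middle, on either side of the gap. Origin at its centre on the worktop
- rust_mat: rust-brown mat of the same size and make on the opposite side of the gap, 175 mm from its middle, where the tin starts
- corner_a (a point): bottom corner of the tin at its +46 mm x, +55 mm y
- corner_b (a point): bottom corner of the tin at its +46 mm x, -55 mm y
- corner_c (a point): bottom corner of the tin at its -46 mm x, +55 mm y
- corner_d (a point): bottom corner of the tin at its -46 mm x, -55 mm y
- spice_jar: small spice jar with a brass lid, 38 mm across, 62 mm high, loose, near the pot on the robot's side; leave it. Origin at its foot
- pepper_pot: small dark wooden pepper pot, 40 mm across, 60 mm high, loose, beyond the plates; leave it. Origin at its foot
- egg_cup: blue ceramic egg cup, 44 mm across, 52 mm high, loose, beyond the plates; leave it. Origin at its foot
Mind the look-alikes: they are no part of the job. There is more than one size of the tin; the one meant has the size given above.

How it is judged (in metres and radians):
On the way:
1. the tin is pushed into the gap, between the pot and the plates (y of tin in the frame of gap between -0.03 and 0.03 m and x of tin in the frame of gap between -0.02 and 0.02 m and height (world z) of tin below 0.004 m and angle between tin's own z axis and vertical below 0.06 rad), for 0.05 s.
At the end, for the whole second after the job is handed in: all four bottom corners of the tin lie over the green mat (to 2 mm), the tin flat on the worktop and at rest (x of corner_a in the frame of green_mat between -0.082 and 0.082 m and y of corner_a in the frame of green_mat between -0.092 and 0.092 m and x of corner_b in the frame of green_mat between -0.082 and 0.082 m and y of corner_b in the frame of green_mat between -0.092 and 0.092 m and x of corner_c in the frame of green_mat between -0.082 and 0.082 m and y of corner_c in the frame of green_mat between -0.092 and 0.092 m and x of corner_d in the frame of green_mat between -0.082 and 0.082 m and y of corner_d in the frame of green_mat between -0.092 and 0.092 m and height (world z) of tin below 0.004 m and angle between tin's own z axis and vertical below 0.06 rad and linear speed of tin below 0.01 m/s and angular speed of tin below 0.1 rad/s); the robot touches nothing.
It fails at once if the tin is lifted or tipped (height (world z) of tin above 0.012 m or angle between tin's own z axis and vertical above 0.2 rad).
It fails at once if another kitchen thing is moved by more than 20 mm or knocked over (distance of any of spice_jar, pepper_pot, egg_cup from where it was at the start of the episode above 0.02 m or angle between any of spice_jar, pepper_pot, egg_cup's own z axis and vertical above 0.4 rad).
It fails at once if the tin is taken past the pot and plates outside the gap (y of tin in the frame of gap between -0.03 and 0.03 m and (x of tin in the frame of gap above 0.03 m or x of tin in the frame of gap below -0.03 m)).
It also fails if it takes over 64 s, if anything falls off the work surface, if the arm or the gripper's body presses on something with over 40 N, if the wrist force passes 120 N, or if a joint passes its speed limit or range.

## Working session

There is one attempt and no reset: what is moved stays moved. The work goes in short steps, Python scripts to look and compute and a tool call to move; the robot and the scene stay as the last step left them, time stands still between calls to the robot, and variables do not carry over. Pictures are saved under pics/ and viewed, about 8 in all and at most 12, crops included, and the job is handed in when it is done.

Besides the shell and the picture viewer there is one more tool, called by a JSON object that holds its "name" and its "arguments", one argument or row to a line. arm_command: Moves the arm, as the interface text tells. Its arguments: {"type":"object","properties":{"increments":{"type":"array","items":{"type":"number"}}},"required":["increments"]}

```bash
mkdir -p pics; python3 - <<'E'
from plant import sensors, imaging
import cv2,numpy as np
o=sensors.get_obs()
for k,v in o.items(): print(k,np.round(v,3))
for n in("top","scene"):
    im=imaging.capture(n); cv2.imwrite(f"pics/{n}0.png",im)
    c=imaging.calibration(n); print(n,{k:np.round(v,4).tolist() for k,v in c.items()})
print(imaging.calibration("wrist"))
a=cv2.imread("pics/top0.png")
cv2.imwrite("pics/top0b.png",cv2.resize(a,(800,600)))
E
```

```text
time 0.0
joint_positions [-1.404  0.343  1.525 -0.     1.275 -0.146]
dq [ 0.     0.001  0.003  0.001 -0.001 -0.   ]
tau [ 3.0000e-03 -4.3124e+01 -2.4422e+01  7.2000e-02  5.6000e-02 -0.0000e+00]
tool_pos [ 161.509 -499.08   226.034]
tcp_rot [-3.14  -0.     0.313]
contact_force [-0.2   -0.058  0.416]
moment [ 0.044 -0.044 -0.017]
grip_width 92.211
top {'fx': 370.7357, 'fy': 370.7357, 'cx': 252.7091, 'cy': 188.533, 'world_to_cam': [[0.0115, -0.9998, 0.0162, -56.4467], [-0.9944, -0.0132, -0.1051, 504.9742], [0.1053, -0.0149, -0.9943, 1035.3757], [0.0, 0.0, 0.0, 1.0]]}
scene {'fx': 492.5596, 'fy': 492.5596, 'cx': 259.1403, 'cy': 191.1606, 'world_to_cam': [[0.5097, 0.8604, 0.0029, -209.4351], [0.7223, -0.4261, -0.5447, -340.4316], [-0.4674, 0.2797, -0.8386, 1568.1471], [0.0, 0.0, 0.0, 1.0]]}
{'fx': 294.1133305976533, 'fy': 294.1133305976533, 'cx': 251.87012112317672, 'cy': 194.16644616432805, 'hand_eye': array([[-7.74736925e-04, -9.64772451e-01, -2.63084619e-01,
         7.11541905e+01],
       [ 9.99999633e-01, -6.51221197e-04, -5.56689216e-04,
        -4.80596185e-01],
       [ 3.65752139e-04, -2.63084954e-01,  9.64772602e-01,
        -1.57281534e+02],
       [ 0.00000000e+00,  0.00000000e+00,  0.00000000e+00,
         1.00000000e+00]])}
```

View pics/top0b.png

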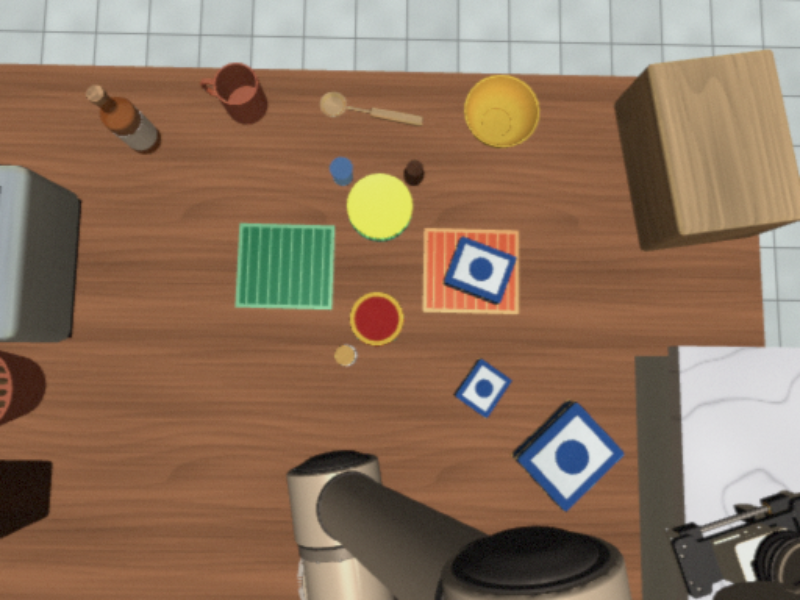

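View pics/scene0.png

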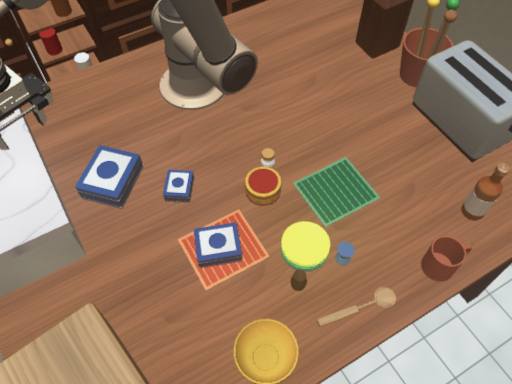

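The look-alikes are three blue-and-white tins in the top view (800x600 px): on the rust mat (481,270), small (483,388) and large (570,455). I choose the one on the rust mat, and will check its size by measuring. The pot is at (377,318), the plates at (380,207) and the green mat at (286,266).

```bash
cat > h.py <<'E'
import numpy as np, cv2
from plant import sensors, imaging
from scipy.spatial.transform import Rotation as R
def camw(name,obs=None):
    c=imaging.calibration(name); K=(c["fx"],c["fy"],c["cx"],c["cy"])
    if name=="wrist":
        T=np.eye(4);T[:3,:3]=R.from_euler("xyz",obs["tcp_rot"]).as_matrix();T[:3,3]=obs["tool_pos"]
        return K,T@np.array(c["hand_eye"])
    return K,np.linalg.inv(c["world_to_cam"])
def ray(cw,px,z):
    (fx,fy,cx,cy),T=cw; px=np.atleast_2d(np.asarray(px,float))
    d=np.c_[(px[:,0]-cx)/fx,(px[:,1]-cy)/fy,np.ones(len(px))]@T[:3,:3].T
    return (T[:3,3]+d*((z-T[2,3])/d[:,2])[:,None])[:,:2]
def hsv(im,lo,hi): return cv2.inRange(cv2.cvtColor(im,cv2.COLOR_BGR2HSV),np.array(lo),np.array(hi))
def blobs(m,amin=30):
    cs,_=cv2.findContours(m,cv2.RETR_EXTERNAL,cv2.CHAIN_APPROX_NONE)
    return sorted([c for c in cs if cv2.contourArea(c)>amin],key=cv2.contourArea,reverse=True)
def near(bs,p): return min(bs,key=lambda c:np.hypot(*(c[:,0].mean(0)-p)))
def rect(cw,c,z):
    p=ray(cw,c[:,0]+0.0,z).astype(np.float32); r=cv2.minAreaRect(p)
    b=cv2.boxPoints(r); e=b[1]-b[0]; f=b[2]-b[1]
    if np.hypot(*e)<np.hypot(*f): e,f=f,e
    a=np.degrees(np.arctan2(e[1],e[0]))%180
    return np.array(r[0]),np.hypot(*e),np.hypot(*f),a
E
python3 - <<'E'
from h import *
im=cv2.imread("pics/top0.png"); cw=camw("top")
k=512/800
q=lambda x,y:np.array([x*k,y*k])
bl=blobs(hsv(im,(100,80,40),(125,255,255)))
for p in [(481,270),(483,388),(570,455)]:
    print("tin",[np.round(v,1) for v in rect(cw,near(bl,q(*p)),45)])
wh=blobs(hsv(im,(0,0,150),(179,60,255)))
print("panel",[np.round(v,1) for v in rect(cw,near(wh,q(481,270)),45)])
g=blobs(hsv(im,(60,80,40),(90,255,255)));print("green",[np.round(v,1) for v in rect(cw,near(g,q(286,266)),1)])
r=blobs(hsv(im,(4,120,150),(14,255,255)));r=near(r,q(471,271));print("rust",[np.round(v,1) for v in rect(cw,r,1)])
y=blobs(hsv(im,(25,120,100),(38,255,255)))
for n,p,z in(("plates",(380,207),45),("pot",(377,318),50)):
    c=near(y if n=="plates" else blobs(hsv(im,(18,120,120),(38,255,255))),q(*p)); w=ray(cw,c[:,0],z).astype(np.float32); print(n,cv2.minEnclosingCircle(w),cv2.fitEllipse(w))
c=blobs(hsv(im,(15,60,120),(30,255,255)),15);c=near(c,q(346,355));print("jar",ray(cw,c[:,0].mean(0),62))
print("egg,pep",ray(cw,[q(342,168),q(414,170)],50))
a=im[140:215,260:345];cv2.imwrite("pics/crop.png",cv2.resize(a,None,fx=7,fy=7,interpolation=cv2.INTER_CUBIC))
E
```

```text
tin [array([ 551.9, -202.9]), np.float32(107.2), np.float32(91.5), np.float32(69.5)]
tin [array([ 340.3, -207.5]), np.float32(80.9), np.float32(68.7), np.float32(145.8)]
tin [array([ 225.8, -358.7]), np.float32(147.1), np.float32(131.4), np.float32(133.6)]
panel [array([ 553.4, -204.7]), np.float32(85.6), np.float32(66.2), np.float32(69.5)]
green [array([561.1, 158.1]), np.float32(173.9), np.float32(155.0), np.float32(88.9)]
rust [array([ 545.7, -380.9]), np.float32(555.2), np.float32(175.4), np.float32(85.1)]
plates ((668.2349243164062, -18.721452713012695), 61.32566452026367) ((668.4739990234375, -18.95226287841797), (118.08415222167969, 118.5833511352539), 51.46700668334961)
pot ((460.7020568847656, -16.964374542236328), 48.70943069458008) ((461.11700439453125, -16.6999454498291), (93.55201721191406, 94.6089096069336), 173.3479766845703)
jar [[394.96992236  37.49729944]]
egg,pep [[735.33736897  49.79305802]
 [733.78955064 -82.35014956]]
```

View pics/crop.png

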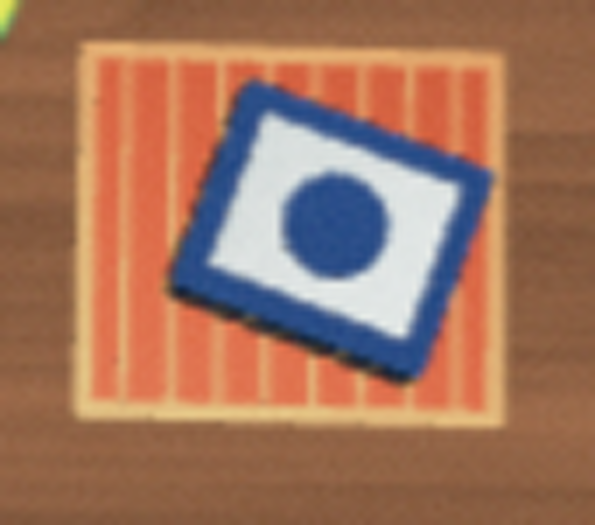

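Only the tin on the rust mat measures about 92x110 mm, and the crop confirms the white panel and the rust mat, so it is the right one. Its centre is (553,-204) and its long axis points at 69.5°. The gap is at (559,-18), with the passage at about 89.4°. I'll put a two-finger pusher behind it, square to the passage; pushing the rear-right corner should turn the tin flush.

{"name": "arm_command", "arguments": {
  "increments": [0.56,40,-6,0,-7,0.56,90,-13,0,-14,0.56,140,-20,0,-22,0.56,190,-28,0,-30,0.56,240,-35,0,-38,0.56,290,-42,0,-46,0.56,340,-50,0,-54,0.56,385,-56,0,-62,0.56,410,-60,0,-68,0.56,423,-62,0,-71.5,0.56,423,-62,0,-71.5,0.56,423,-62,0,-71.5,0.56,423,-62,0,-71.5]
}}

```text
time: 1.72
tool_pos: [544.3, -310.9, 226.8]
tcp_rot: [-3.141, 0.0, 1.559]
contact_force: [-0.2, -0.1, -0.1]
grip_width: 40.5
```

{"name": "arm_command", "arguments": {
  "increments": [0.56,0,0,40,0,0.56,0,0,80,0,0.56,0,0,120,0,0.56,0,0,160,0,0.56,0,0,190,0,0.56,0,0,205,0,0.56,0,0,211,0,0.56,0,0,211,0,0.56,0,0,211,0]
}}

```text
time: 2.85
tool_pos: [545.6, -310.9, 17.0]
tcp_rot: [3.14, 0.001, 1.561]
contact_force: [0.2, 0.6, 1.4]
grip_width: 40.3
```

{"name": "arm_command", "arguments": {
  "increments": [0.56,6,0,0,0,0.56,12,0,0,0,0.56,18,0,0,0,0.56,24,0,0,0,0.56,30,0,0,0,0.56,35,0,0,0,0.56,40,0,0,0,0.56,45,0,0,0,0.56,50,0,0,0,0.56,55,0,0,0,0.56,60,0,0,0,0.56,60,0,0,0]
}}

```text
time: 4.35
tool_pos: [545.4, -249.7, 15.7]
tcp_rot: [-3.141, -0.001, 1.561]
contact_force: [-0.5, 1.0, -0.5]
grip_width: 40.2
```

```bash
cat > look.py <<'E'
import sys
from h import *
n=sys.argv[1]; o=sensors.get_obs(); W=imaging.capture("wrist"); T=imaging.capture("top")
cv2.imwrite(f"pics/w{n}.png",W); cv2.imwrite(f"pics/t{n}.png",T)
print("tcp",np.round(o["tool_pos"],1),np.degrees(o["tcp_rot"]).round(1),"F",np.round(o["contact_force"],1),"t",o["time"])
def inpass(c): # in gap frame
    y=c[1]+17.8; return c[0]-(559+0.0115*y), y
for nm,im in(("top",T),("wrist",W)):
    cw=camw(nm,o)
    for lab,lo,hi,big in(("blue",(100,80,40),(125,255,255),0),("panel",(0,0,140),(179,60,255),0)):
        best=None
        for c in blobs(hsv(im,lo,hi),100 if nm=="top" else 800):
            r=rect(cw,c,45)
            if 460<r[0][0]<660 and -280<r[0][1]<280: 
                print(nm,lab,np.round(r[0],1),"size",np.round(r[1:3],1),"ang",r[3].round(1),"gap xy",np.round(inpass(r[0]),1))
E
python3 look.py 1
```

```text
tcp [ 545.4 -249.7   15.7] [-180.    -0.    89.5] F [-0.5  1.  -0.5] t 4.35
top blue [ 545.4 -164.9] size [90.8 89.4] ang 167.2 gap xy [ -11.9 -147.1]
top blue [ 544.7 -175.7] size [40.1 38.6] ang 45.2 gap xy [ -12.4 -157.9]
top panel [ 546.2 -169.9] size [75.1 66. ] ang 77.1 gap xy [ -11.  -152.1]
wrist blue [ 543.9 -176.8] size [101.8  88.4] ang 77.3 gap xy [ -13.3 -159. ]
wrist blue [ 544.4 -174.4] size [43.5 43.3] ang 179.4 gap xy [ -12.8 -156.6]
wrist panel [ 544.4 -174.5] size [84. 66.] ang 77.3 gap xy [ -12.8 -156.7]
```

Both views agree: the tin turned 8° to 77° but drifted to x≈544, which is 12 mm left of the passage. I'll push right at its left-rear side, which shifts it back and turns it further the right way.

{"name": "arm_command", "arguments": {
  "increments": [0.56,-12,0,0,0,0.56,-25,0,0,0,1,-25,0,-40,0,1,-25,-20,-60,0,1,-15,-50,-60,0,1,10,-80,-60,0,1,40,-92,-60,0,1,55,-92,-40,0,1,55,-92,-15,0,1,55,-92,0,0,1,55,-92,0,0]
}}

```text
time: 5.82
tool_pos: [453.6, -194.8, 14.9]
tcp_rot: [-3.14, -0.001, 1.56]
contact_force: [-0.6, 0.4, -0.1]
grip_width: 0.3
```

{"name": "arm_command", "arguments": {
  "increments": [1,0,5,0,0,1,0,10,0,0,1,0,15,0,0,1,0,20,0,0,1,0,24,0,0,1,0,28,0,0,1,0,28,0,0]
}}

```text
time: 6.7
tool_pos: [482.6, -194.8, 15.7]
tcp_rot: [3.141, 0.0, 1.561]
contact_force: [0.5, 0.1, -0.2]
grip_width: 0.3
```

```bash
python3 look.py 2
```

```text
tcp [ 482.6 -194.8   15.7] [180.    0.   89.4] F [ 0.5  0.1 -0.2] t 6.7
top blue [ 556.  -146.8] size [90.7 58.8] ang 169.4 gap xy [  -1.5 -129. ]
top panel [ 516.7 -264.3] size [118.   27.7] ang 61.1 gap xy [ -39.4 -246.5]
top panel [ 557.6 -145.9] size [66.2 31.3] ang 170.8 gap xy [ 1.000e-01 -1.281e+02]
wrist blue [ 554.1 -150.4] size [89.6 65.2] ang 170.2 gap xy [  -3.4 -132.6]
wrist blue [ 552.7 -169.2] size [43.9 37.9] ang 179.4 gap xy [  -4.6 -151.4]
wrist blue [ 565.  -213.4] size [51.6 18.1] ang 2.9 gap xy [   8.2 -195.6]
wrist panel [ 554.6 -157.7] size [66.  54.9] ang 170.6 gap xy [  -2.8 -139.9]
wrist panel [ 559.8 -210.4] size [41.  15.3] ang 179.4 gap xy [   3.  -192.6]
```

{"name": "arm_command", "arguments": {
  "increments": [1,0,-6,0,0,1,0,-12,0,0,1,-8,-12,0,0,1,-15,-12,0,0,1,-15,-8,0,0,1,-15,-3,0,0,1,-15,2,0,0,1,-15,6,0,0,1,-15,9,0,0,1,-15,9,0,0]
}}

```text
time: 8.05
tool_pos: [491.3, -209.7, 15.7]
tcp_rot: [3.141, 0.0, 1.561]
contact_force: [-0.0, 0.4, 0.2]
grip_width: 0.8
```

{"name": "arm_command", "arguments": {
  "increments": [1,0,-15,0,0,1,0,-35,0,0,1,0,-45,0,0,1,0,-45,0,0]
}}

```text
time: 8.55
tool_pos: [445.9, -209.5, 15.9]
tcp_rot: [3.141, 0.0, 1.56]
contact_force: [-0.6, -0.7, -0.6]
grip_width: 0.4
```

```bash
python3 look.py 3
```

```text
tcp [ 445.9 -209.5   15.9] [180.    0.   89.4] F [-0.6 -0.7 -0.6] t 8.55
top blue [ 559.2 -167.1] size [107.   90.9] ang 85.0 gap xy [   1.9 -149.3]
top blue [ 560.4 -168.6] size [40.2 38.7] ang 45.2 gap xy [   3.1 -150.8]
top panel [ 560.7 -168.7] size [85.5 66. ] ang 84.7 gap xy [   3.4 -150.9]
wrist blue [ 527.9 -158. ] size [95.  37.7] ang 80.0 gap xy [ -29.5 -140.2]
wrist blue [ 550.3 -169.5] size [42.2 23.8] ang 102.4 gap xy [  -6.9 -151.7]
wrist panel [ 543.4 -164.4] size [79.3 33.7] ang 85.6 gap xy [ -13.9 -146.6]
```

Now at 85° and +3 mm in the gap frame. A square push from behind should flush it into line.

{"name": "arm_command", "arguments": {
  "increments": [1,-15,0,0,0,1,-32,0,0,0,1,-45,0,0,0,0.8,-48,20,0,0,0.56,-48,50,0,0,0.56,-48,80,0,0,0.56,-48,105,0,0,0.56,-48,111,0,0,0.56,-48,111,0,0]
}}

```text
time: 9.78
tool_pos: [555.9, -258.8, 15.4]
tcp_rot: [-3.141, -0.0, 1.561]
contact_force: [0.2, 0.2, -0.3]
grip_width: 40.2
```

{"name": "arm_command", "arguments": {
  "increments": [0.56,8,0,0,0,0.56,16,0,0,0,0.56,22,0,0,0,0.56,27,0,0,0,0.56,32,0,0,0,0.56,37,0,0,0,0.56,42,0,0,0,0.56,46,0,0,0,0.56,50,0,0,0,0.56,50,0,0,0]
}}

```text
time: 11.02
tool_pos: [556.9, -207.9, 15.6]
tcp_rot: [-3.141, -0.001, 1.561]
contact_force: [1.0, -1.2, -0.3]
grip_width: 40.5
```

```bash
python3 look.py 4
```

```text
tcp [ 556.9 -207.9   15.6] [-180.    -0.    89.4] F [ 1.  -1.2 -0.3] t 11.025
top blue [ 556.4 -126.9] size [89.2 79.8] ang 0.4 gap xy [  -1.4 -109.1]
top blue [ 560.1 -134.9] size [39.9 27.9] ang 153.9 gap xy [   2.4 -117.1]
top panel [ 557.8 -129.6] size [63.5 57. ] ang 0.4 gap xy [   0.  -111.8]
wrist blue [ 556.6 -144.5] size [99.8 88.4] ang 89.4 gap xy [  -1.  -126.7]
wrist panel [ 556.7 -141.3] size [83.2 66. ] ang 89.4 gap xy [  -0.9 -123.5]
```

Aligned: 89.4° and within about 1 mm of the centre line. Pushing on.

{"name": "arm_command", "arguments": {
  "increments": [0.56,5,0,0,0,0.56,10,0,0,0,0.56,15,0,0,0,0.56,20,0,0,0,0.56,25,0,0,0,0.56,30,0,0,0,0.56,35,0,0,0,0.56,40,0,0,0,0.56,45,0,0,0,0.56,50,0,0,0,0.56,55,0,0,0,0.56,60,0,0,0,0.56,60,0,0,0]
}}

```text
time: 12.75
tool_pos: [557.6, -147.9, 15.8]
tcp_rot: [-3.142, -0.0, 1.561]
contact_force: [-0.3, -0.6, -0.3]
grip_width: 40.4
```

```bash
python3 look.py 5; python3 -c "
import cv2,numpy as np
a=cv2.imread('pics/w5.png');b=cv2.imread('pics/t5.png')[110:238,200:350]
cv2.imwrite('pics/v5.png',np.hstack([cv2.resize(a,(400,300)),cv2.resize(b,(352,300))]))"
```

```text
tcp [ 557.6 -147.9   15.8] [-180.    -0.    89.4] F [-0.3 -0.6 -0.3] t 12.75
top blue [557.3 -54.9] size [91.  57.2] ang 175.7 gap xy [ -1.3 -37.1]
top panel [ 626.9 -197.1] size [117.5  26.5] ang 66.6 gap xy [  69.9 -179.3]
top panel [554.  -61.5] size [74.4 45.2] ang 0.7 gap xy [ -4.5 -43.7]
wrist blue [557.4 -84.2] size [99.4 88.5] ang 89.4 gap xy [ -0.8 -66.4]
wrist panel [557.5 -81.1] size [83.6 66. ] ang 89.4 gap xy [ -0.7 -63.3]
```

View pics/v5.png

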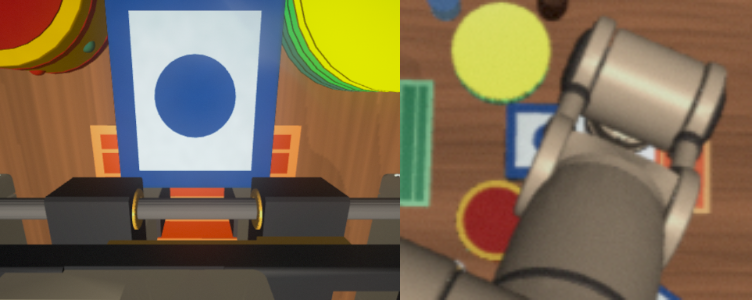

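The wrist view (left half) shows the tin (cols 105–285) entering squarely between the pot's edge (~col 108) and the plates' edge (~col 285). Continuing slowly.

{"name": "arm_command", "arguments": {
  "increments": [0.56,5,0,0,0,0.56,10,0,0,0,0.56,15,0,0,0,0.56,20,0,0,0,0.56,25,0,0,0,0.56,30,0,0,0,0.56,35,0,0,0,0.56,40,0,0,0,0.56,45,0,0,0,0.56,50,0,0,0,0.56,55,0,0,0,0.56,60,0,0,0,0.56,65,0,0,0,0.56,65,0,0,0]
}}

```text
time: 14.6
tool_pos: [557.9, -82.6, 15.4]
tcp_rot: [-3.141, -0.001, 1.561]
contact_force: [0.6, 0.3, -0.5]
grip_width: 40.4
```

```bash
python3 look.py 6 | grep -E "tcp|wrist"
```

```text
tcp [557.9 -82.6  15.4] [-179.9   -0.    89.4] F [ 0.6  0.3 -0.5] t 14.6
wrist blue [557.9 -19.1] size [99.7 88.6] ang 89.4 gap xy [-1.  -1.3]
wrist panel [558.  -15.8] size [83.5 66. ] ang 89.4 gap xy [-1.  2.]
```

{"name": "arm_command", "arguments": {
  "increments": [0.56,5,0,0,0,0.56,10,0,0,0,0.56,15,0,0,0,0.56,20,0,0,0,0.56,25,0,0,0,0.56,30,0,0,0,0.56,36,0,0,0,0.56,42,0,0,0,0.56,48,0,0,0,0.56,54,0,0,0,0.56,60,0,0,0,0.56,66,0,0,0,0.56,72,0,0,0,0.56,78,0,0,0,0.56,84,0,0,0,0.56,90,0,0,0,0.56,95,0,0,0,0.56,100,0,0,0,0.56,100,0,0,0]
}}

```text
time: 17.08
tool_pos: [559.3, 17.1, 15.7]
tcp_rot: [3.142, -0.0, 1.561]
contact_force: [0.0, 1.0, 0.3]
grip_width: 40.1
```

{"name": "arm_command", "arguments": {
  "increments": [0.56,5,0,0,0,0.56,10,0,0,0,0.56,16,0,0,0,0.56,22,0,0,0,0.56,28,0,0,0,0.56,34,0,0,0,0.56,40,0,0,0,0.56,46,0,0,0,0.56,52,0,0,0,0.56,57,0,0,0,0.56,62,0,0,0,0.56,66,0,0,0,0.56,69,0,0,0,0.56,72,0,0,0,0.56,72,0,0,0]
}}

```text
time: 18.95
tool_pos: [559.9, 88.9, 15.6]
tcp_rot: [-3.142, -0.0, 1.561]
contact_force: [-0.1, -0.0, -0.4]
grip_width: 40.6
```

```bash
python3 look.py 7
```

```text
tcp [559.9  88.9  15.6] [-180.    -0.    89.4] F [-0.1 -0.  -0.4] t 18.95
top panel [631.4 147. ] size [113.6  29. ] ang 90.9 gap xy [ 70.6 164.8]
wrist blue [560.1 152.4] size [99.8 88.5] ang 89.4 gap xy [ -0.9 170.2]
wrist panel [560.1 155.5] size [83.2 66. ] ang 89.4 gap xy [ -0.8 173.3]
```

Tin at about (560,155), with the mat centred at (561,158). Now I back off and rise clear, then check from above.

{"name": "arm_command", "arguments": {
  "increments": [0.56,-10,0,0,0,0.56,-25,0,0,0,0.56,-40,0,0,0,0.56,-50,0,-30,0,0.56,-60,0,-80,0,0.56,-90,0,-130,0,0.56,-140,0,-160,0,0.56,-190,0,-170,0,0.56,-240,0,-170,0,0.56,-290,0,-170,0,0.56,-310,0,-170,0,0.56,-310,0,-170,0,0.56,-310,0,-170,0]
}}

```text
time: 20.68
tool_pos: [556.8, -220.2, 185.6]
tcp_rot: [-3.141, -0.001, 1.561]
contact_force: [-0.2, 1.0, 0.3]
grip_width: 40.4
```

```bash
python3 look.py 8; python3 - <<'E'
from h import *
im=cv2.imread("pics/t8.png");cw=camw("top")
m=hsv(im,(60,80,40),(125,255,255));print("mat+tin",rect(cw,near(blobs(m),(183,170)),1))
cv2.imwrite("pics/v8.png",cv2.resize(im[80:250,120:350],None,fx=3,fy=3))
E
```

```text
tcp [ 556.8 -220.2  185.6] [-180.    -0.    89.5] F [-0.2  1.   0.3] t 20.675
top blue [559.6 154.5] size [110.1  91.4] ang 90.8 gap xy [ -1.4 172.3]
top panel [560.9 156. ] size [84.7 65.8] ang 90.8 gap xy [-1.000e-01  1.738e+02]
mat+tin (array([561.57177734, 157.29928589]), np.float32(174.86595), np.float32(154.76884), np.float32(89.10141))
```

View pics/v8.png

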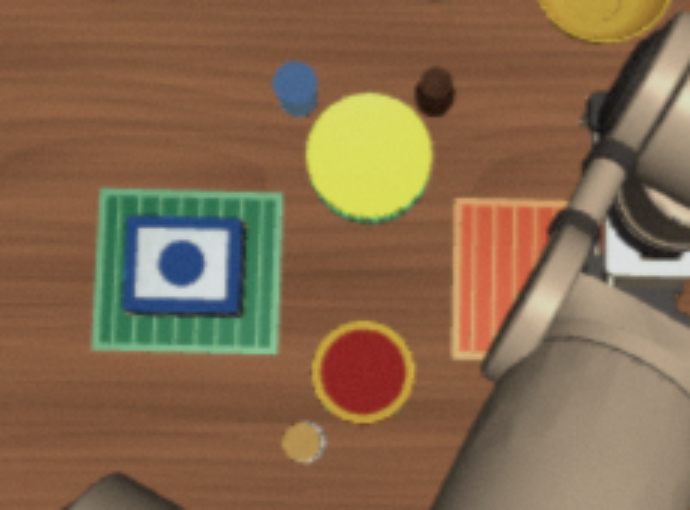

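The picture shows the tin (183,263) flat in the middle of the green mat. The jar, egg cup and pepper pot are in place and the arm is clear.

```bash
python3 -c "
from plant import ticket; print(ticket.close_job())"
```

```text
the job is handed in; nothing more can be done
None
```

The blue biscuit tin is flat in the middle of the green mat, and I handed the job in about 21 s into the 64 s allowed. No verdict was reported.

- **What I did:** I turned and centred the tin with three short pushes from behind and from the left. I then pushed it straight through the gap with two half-closed fingers and backed away.
- **In the gap:** the wrist camera put the tin about 1 mm off the passage line, at 89.4° and square to it. No large contact forces were read at the end of any move.
- **At the end:** the top camera puts the tin at about (561, 156) mm and the mat centre at (561, 158) mm. That leaves roughly 30 mm of mat all round. The arm is clear, and in the last picture the jar, pepper pot and egg cup stand where they were.
- **Small disagreement:** the last angle reading was 90.8° from the top camera against 89.4° from the wrist camera. That makes no difference to the result.

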